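# Lock a stop screw: hold its lower nut with a spanner and tighten the jam nut

### The job

Lock the setting on the small stop-screw stand. Slide the loose open-ended holding spanner fully home onto the lower nut, its handle lying on the rest beside the stop post, and let go of it; then, with shut fingers, push the knob of the jam nut's lever clockwise (seen from above) past the point where the nut seats, until it takes a push of about 15 N, and never press the jam nut or its lever with more than 25 N. The lower nut must keep its setting to within 15 degrees, the spanner stays on it, and the gauge block and the latch plate are left alone.

Things in the scene. Friction and masses are not known exactly. Their poses are not given: they have to be found in the camera images.
- stand: Stop-screw stand, fixed to the bench. Origin on the bench under the screw axis; its +y axis points from the screw to the handle rest. Grey base plate 76 x 235 x 12 mm (x -38..38, y -45..190 mm); square pedestal (x -37..37, y -36..40 mm), top at z 40 mm, on which the lower nut sits and the jaw slides. Between pedestal and rest nothing is higher than 17 mm.
- stop_post: Upright steel pin, 14 mm across, beside the handle rest, up to 68 mm above the bench. Origin on its axis, at x 20.5, y 160, z 12 mm in the stand's frame. When the lower nut is dragged clockwise, the spanner's handle comes to lie against it; a handle along the stand's y axis leaves it a 2.5 mm gap.
- handle_rest (a point): Middle of the top of the handle rest on the stand, at x -7, y 160, z 40 mm in its frame: a steel block 50 mm along x, 20 mm along y, level with the pedestal's top, on which the handle lies.
- nut_center (a point): Centre of the lower nut's underside, on the screw axis, 40 mm above the bench. The lower nut is a steel hexagon 46 mm across flats, 14 mm high (z 40 to 54 mm).
- lower_nut (a joint): Angle of the lower nut, rad, growing clockwise seen from above; starts at -0.08 to -0.02. At 0 two of its flats lie along the stand's y axis, so that the fitted handle lies along +y. About 0.12 N m turns it: unless the spanner braces it on the stop post, it just turns along with the jam nut.
- jam_nut: Jam nut, 46 mm hexagon at z 56..67 mm, with a rising lever; tightens clockwise seen from above. Origin on the screw axis, -y axis along the lever; screw end at z 85 mm. It runs almost free (0.5 N at the knob) for 0.5 to 0.9 rad to a seat whose angle cannot be seen; from there the push at the knob is about 9 N, rising 2 N per 0.1 rad. It stays where it is left.
- knob (a point): Middle of the black knob on the lever's end, 70 mm from the screw axis: an upright round grip 18 mm across, from z 68 to z 105 mm above the bench.
- holding_spanner: Loose flat steel open-ended spanner lying on the bench, 12 mm thick, 198 mm long, 0.3 kg. Origin under the middle of its handle, near its balance point, +x towards the jaw. Handle 22 mm wide from x -105 to 29 mm; head 71 mm wide; jaw open to +x, 47.5 mm wide, throat at x 42 mm, prongs to x 94 mm, flared at the mouth.
- jaw_center (a point): Centre of the jaw at the spanner's underside, 70 mm from the spanner's origin along +x; lies on the screw axis (to about 2 mm) when the spanner is fully home.
- gauge_block: Loose steel block 30 x 40 x 50 mm standing on the bench, not to be moved. Origin under its middle.
- latch: Loose bent sheet-metal latch plate 29 x 49 x 13 mm lying on the bench, not to be moved. Origin under its middle.

How it is judged (in metres and radians):
On the way, in this order (a step that is already met when the one before it is completed fails the run):
1. the spanner sits fully home on the lower nut, let go (horizontal distance between jaw_center and nut_center below 0.006 m and z of jaw_center in the frame of nut_center between -0.004 and 0.004 m and value of joint lower_nut between -0.35 and 0.26 rad and contact force between holding_spanner and the fingers below 0.5 N), for 0.3 s.
2. the jam nut is pushed tight (over 10 N on it) while the spanner holds the lower nut against the stop post (over 2.5 N there) (horizontal distance between jaw_center and nut_center below 0.006 m and z of jaw_center in the frame of nut_center between -0.004 and 0.004 m and value of joint lower_nut between -0.35 and 0.26 rad and contact force between jam_nut and anything else above 10 N and contact force between holding_spanner and stop_post above 2.5 N and distance of knob from where it was at the start of the episode above 0.03 m), for 0.2 s.
At the end, for the whole second after the job is handed in: The spanner lies still and fully home on the lower nut (jaw centre within 6 mm of the screw axis and 4 mm of the pedestal's top), the lower nut's angle is between -0.35 and 0.26 rad (within about 15 degrees of its start), and the jam nut's knob has stayed more than 30 mm round from where it began (horizontal distance between jaw_center and nut_center below 0.006 m and z of jaw_center in the frame of nut_center between -0.004 and 0.004 m and value of joint lower_nut between -0.35 and 0.26 rad and distance of knob from where it was at the start of the episode above 0.03 m and linear speed of holding_spanner below 0.01 m/s and velocity of joint lower_nut below 0.05 rad/s); the robot touches nothing.
It fails at once if the jam nut or its lever pressed with more than 25 N (contact force between jam_nut and anything else above 25 N).
It fails at once if the lower nut turned out of its setting by more than 15 degrees (value of joint lower_nut above 0.26 rad or value of joint lower_nut below -0.35 rad).
It fails at once if the gauge block or the latch plate moved by more than 20 mm (distance of any of gauge_block, latch from where it was at the start of the episode above 0.02 m).
It also fails if it takes over 64 s, if anything falls off the work surface, if the arm or the gripper's body presses on something with over 40 N, if the wrist force passes 120 N, or if a joint passes its speed limit or range.

### The arm

A 7-joint arm with a two-finger parallel gripper is mounted at the origin on a cart in front of the work surface, level with it; the furniture and walls round the work are solid. World frame = base frame: x ahead of the robot, y to its left, z up, the work surface at z = 0. Lengths are in mm, angles in rad, forces in N, time in s.
With the tool pointing down it reaches from about 400 to 875 mm from the base axis. Payload 4.4 kg.
Tool frame: the origin (TCP) lies midway between the tips of the shut fingers; the grasp point (between the pads) lies grasp_offset behind it (grasp_offset is the distance from the TCP to the grasp point, in mm); z points along the fingers, y is the line along which they close (so a half turn about z gives the same grasp; the last joint's range is limited). The gripper opens to 85 mm and grips with 20 to 120 N. Pads are 22 mm wide; open, the fingers measure 114 mm over their backs; the gripper's body (76 mm by 85 mm) begins 54 mm behind the grasp point. The pads swing forward as they close: fully open they stand 13 mm farther back than shut.
Start: joints at [-1.182, 0.628, 0.038, 1.517, -0.027, 0.996, -0.02], TCP at [285.513, 583.952, 231.313] pointing down, gripper open.
Joint ranges: [-3.06, 3.06], [-0.37, 2.12], [-1.25, 1.32], [0.18, 2.47], [-1.1, 4.24], [0.23, 1.98], [-2.94, 2.94]. Speed limits (rad/s): [2.57, 2.57, 3.14, 3.14, 3.14, 3.14, 3.14].

### API

Orientations are given as [roll, pitch, yaw] about the fixed x, y, z axes, in that order (R = Rz(yaw) Ry(pitch) Rx(roll)).
In Python, from cell import * gives the robot as it stands. The module is installed in compiled form; this text tells all that it offers.
- The arm moves only by the shell command python3 -m jog 'ROWS'. ROWS is a JSON object of lists of equal length, an entry for each row: "angular": the turn, a rotation vector about the tool's x, y, z in degrees, a list of three; "travel": the shift along the tool's x, y, z in cm, a list of three; "fingers": the closure, from 0 (fully open) to 1 (shut). In form: {"angular": [[rx, ry, rz], ...], "travel": [[tx, ty, tz], ...], "fingers": [fingers, ...]}. A call has 1 to 5 rows; each row is the pose to reach, as a shift and turn from the pose commanded when the call began, along the tool's axes at that moment; what a row does not reach only later rows make up. A row lasts 1/8 s, in which the tool goes at most 62.5 mm and 10.7 degrees, less where a joint would pass 70% of its speed; a pose out of reach is approached as far as the arm can. A call with a gripper value outside its range is refused whole. The fingers move at their own pace and stop on an object; the grip force is fixed at half the most. Time passes only in rows, so rows that repeat a pose let the fingers close. It gives the time, the measured TCP pose, the force and the opening at its end, in the units of the state.
- read_state(): the state, without advancing time (a new reading comes with each control period).
- get_image(name): name is "side" or "top" or "wrist"; returns the picture (400x640x3 uint8, red, green, blue); there is no depth.
- camera_model(name): a dict with "mtx" (3x3 intrinsics, pixels), "T" (4x4, takes a point from camera to world coordinates). Camera axes: x right, y down, z forward; pixel columns grow to the right and rows downward; lengths in mm; the calibration is good to about 2 mm. A picture is of the moment at which its call begins: read the wrist's pose just before it. camera_model takes no time and is no camera call; for the wrist camera it gives the pose at the moment of the call.
- finish_job(): hands the job in, once; it reports no verdict.
The state is a dict: "clock": time; "qpos": joint angles; "qd": joint speeds; "tau": joint torques, N m; "eef_pos": TCP position; "tool_rot": TCP orientation; "force": force on the tool from outside, world axes, zero at the start; "torque": the same for the moment, N m; "width": finger opening in mm.
Only numpy, scipy, OpenCV 4.12 (cv2) and the standard library are available. Lean on these libraries where they do the work, as an engineer would, in place of code of your own. Each camera call takes 0.05 s, during which the arm holds its last target. There are 200 camera calls.

## Working session

There is one attempt and no reset: what is moved stays moved. The work goes in short steps, Python scripts to look and compute and a shell command to move; the robot and the scene stay as the last step left them, time stands still between calls to the robot, and variables do not carry over. Pictures are saved under pics/ and viewed, on a budget of 10 in all, crops included, one or two more only if the job needs it, and the job is handed in when it is done.

```bash
mkdir -p pics; cat > h.py <<'E'
from cell import *
import numpy as np, cv2
from scipy.spatial.transform import Rotation as R
def px2w(cam,uv,z,M=None):
    M=M or camera_model(cam);K=np.array(M["mtx"]);T=np.array(M["T"])
    d=T[:3,:3]@np.linalg.inv(K)@np.array([uv[0],uv[1],1.]);o=T[:3,3]
    return o+d*(z-o[2])/d[2]
def w2px(cam,p,M=None):
    M=M or camera_model(cam);K=np.array(M["mtx"]);T=np.array(M["T"])
    c=T[:3,:3].T@(np.array(p)-T[:3,3]);q=K@c;return q[:2]/q[2]
def snap(cam,name):
    im=get_image(cam);cv2.imwrite("pics/"+name,cv2.cvtColor(im,cv2.COLOR_RGB2BGR));return im
def delta(p,rpy=None):
    s=read_state();Rm=R.from_euler('xyz',s["tool_rot"])
    return Rm.inv().apply(np.array(p)-s["eef_pos"])/10
E
python3 - <<'E'
from h import *
s=read_state();print(s)
import cell;print([n for n in dir(cell) if n[0]!='_'])
for c in("top","side"):
    snap(c,c+"0.png");print(camera_model(c))
E
```

```text
{'clock': 0.0, 'qpos': array([-1.18179296,  0.62932484,  0.03845142,  1.5183399 , -0.02696559,
        0.99628099, -0.02000862]), 'qd': array([ 0.00031946,  0.00015696, -0.00120983,  0.00088465,  0.00061217,
       -0.00105123,  0.00102128]), 'tau': array([ 2.91952383e-04, -5.63404834e+01,  1.22696087e+00, -1.93439895e+01,
        1.11636805e-02,  1.07482253e-02,  1.70622496e-05]), 'eef_pos': array([285.25882986, 583.39213131, 230.41203823]), 'tool_rot': array([-3.13975861e+00,  5.68493715e-05,  2.68679242e+00]), 'force': array([-0.37642887, -0.11012192,  0.12707009]), 'torque': array([0.04392411, 0.00356577, 0.00899611]), 'width': 85.30417587497985}
['MotionError', 'camera_model', 'finish_job', 'get_image', 'grasp_offset', 'read_state']
{'mtx': array([[417.84534036,   0.        , 320.25614107],
       [  0.        , 417.84534036, 201.91010809],
       [  0.        ,   0.        ,   1.        ]]), 'T': array([[-2.13576302e-02, -9.90897214e-01,  1.32915621e-01,
         3.62942131e+02],
       [-9.99761400e-01,  2.17771241e-02,  1.70301506e-03,
        -3.58626410e+01],
       [-4.58203284e-03, -1.32847535e-01, -9.91125894e-01,
         1.08420364e+03],
       [ 0.00000000e+00,  0.00000000e+00,  0.00000000e+00,
         1.00000000e+00]])}
{'mtx': array([[370.49577734,   0.        , 311.37781512],
       [  0.        , 370.49577734, 193.20239314],
       [  0.        ,   0.        ,   1.        ]]), 'T': array([[ 9.36627319e-01, -2.41901707e-01,  2.53402506e-01,
         2.04507927e+02],
       [-3.50300922e-01, -6.37806180e-01,  6.85924588e-01,
        -8.26842495e+02],
       [-4.30464417e-03, -7.31222839e-01, -6.82125083e-01,
         8.73586170e+02],
       [ 0.00000000e+00,  0.00000000e+00,  0.00000000e+00,
         1.00000000e+00]])}
```

View pics/top0.png

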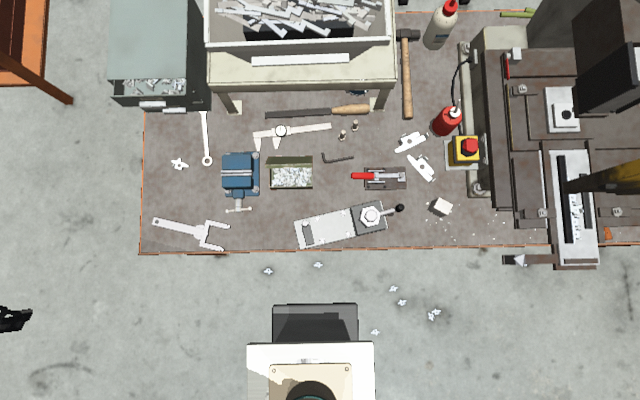

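View pics/side0.png

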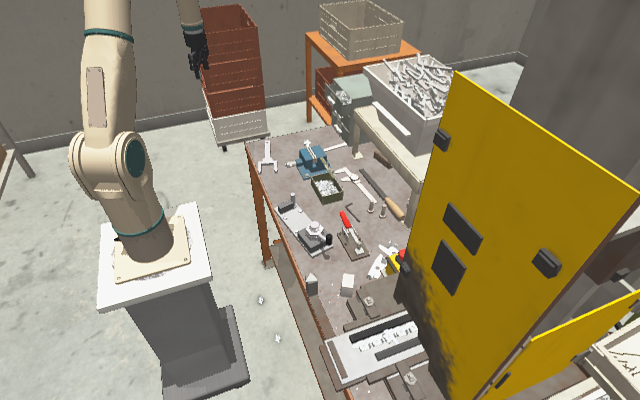

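The top view shows the spanner lying at (155,221)→(228,235) with its jaw to the right. The stand's rest is at (308,228), the nut at (370,216) and the knob at (399,208); the gauge block is at (441,207). The side view agrees with this.

```bash
python3 - <<'E'
from h import *
im=cv2.imread("pics/top0.png")
a=cv2.resize(im[205:260,140:240],None,fx=5.5,fy=5.5,interpolation=cv2.INTER_CUBIC)
b=cv2.resize(im[190:255,285:415],None,fx=4.23,fy=4.23,interpolation=cv2.INTER_CUBIC)
print(a.shape,b.shape)
w=max(a.shape[1],b.shape[1]);p=lambda q:cv2.copyMakeBorder(q,0,0,0,w-q.shape[1],0)
cv2.imwrite("pics/c1.png",np.vstack([p(a),p(b)]))
print(grasp_offset)
for n,uv,z in [("hend",(154,220),12),("throat",(204,236),12),("nut",(370,216),67),("knob",(399.5,208),105),("rest",(308,228),40),("gb",(441,207),50)]:
    print(n,px2w("top",uv,z).round(1))
E
```

```text
(302, 550, 3) (275, 550, 3)
18.700000000000003
hend [469.1 395.6  12. ]
throat [425.1 265.9  12. ]
nut [ 462.  -154.9   67. ]
knob [ 475.7 -220.7  105. ]
rest [437.8  -2.   40. ]
gb [ 482.2 -334.4   50. ]
```

View pics/c1.png

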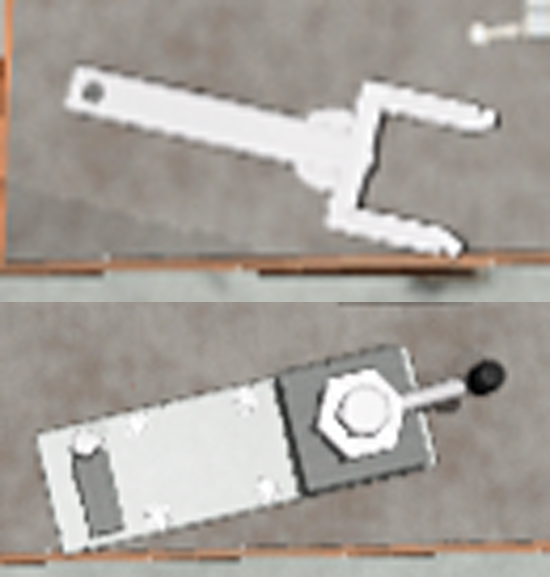

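The crop shows the spanner's handle-end middle at (153.5,220.8) and the prong-tip middle at (226.4,238.6). The post top is at (305.1,222.6), the nut at (370.1,216) and the knob at (399.7,207.5).

```bash
python3 - <<'E'
from h import *
a=px2w("top",(153.5,220.8),12);b=px2w("top",(226.4,238.6),12)
d=b-a;L=np.linalg.norm(d);d/=L;print("L",L,"ang",np.degrees(np.arctan2(d[1],d[0])),"origin",a+105*d,b-94*d)
bp=lambda u,v,z:px2w("top",(285+u/4.23,190+(v-302)/4.23),z)
n=bp(362,409,85);post=bp(85,438,68);k=bp(485,376,105)
c=[bp(40,435,12),bp(65,552,12),bp(302,496,40),bp(435,465,40),bp(408,346,40),bp(278,378,40)]
print("screw",n,"post",post,"knob",k,np.linalg.norm((k-n)[:2]));print(np.round(c,1))
for i,j in((2,3),(5,4),(2,5),(3,4),(0,1)):
    e=c[i]-c[j];print(np.linalg.norm(e),np.degrees(np.arctan2(e[1],e[0])))
e=post-n;print(np.degrees(np.arctan2(e[1],e[0]))+np.degrees(np.arctan2(20.5,160)),np.linalg.norm(e[:2]))
s=read_state();Rm=R.from_euler('xyz',s["tool_rot"]);print(Rm.as_matrix().round(3))
m=(a+105*d)
print(delta([m[0]+20,m[1],230]))
print(np.array(camera_model("wrist")["T"]).round(3))
E
```

```text
L 194.9648680317196 ang -104.81108077580471 origin [440.21046668 295.3392433   12.        ] [441.2419785  299.24030385  12.        ]
screw [ 461.86657646 -154.25539853   85.        ] post [450.24775886   3.90788573  68.        ] knob [ 476.86229204 -221.09248773  105.        ] 68.49867136302035
[[ 457.5   33.4   12. ]
 [ 386.4   19.3   12. ]
 [ 415.6 -122.3   40. ]
 [ 432.2 -201.4   40. ]
 [ 503.4 -188.4   40. ]
 [ 485.9 -110.4   40. ]]
80.8164851758824 101.83031566798803
79.9651041962187 102.64049063668512
71.32688705616317 -170.34368375806102
72.42977227845799 -169.63041370218232
72.46480330109395 11.257727448385552
101.50269551756996 158.58947446413214
[[-0.898  0.439 -0.001]
 [ 0.439  0.898 -0.002]
 [-0.    -0.002 -1.   ]]
[-28.37185473 -18.19346634   0.07933161]
[[ 4.40000e-01  8.63000e-01  2.47000e-01  2.22834e+02]
 [ 8.98000e-01 -4.22000e-01 -1.23000e-01  6.16059e+02]
 [-2.00000e-03  2.76000e-01 -9.61000e-01  3.72814e+02]
 [ 0.00000e+00  0.00000e+00  0.00000e+00  1.00000e+00]]
```

```bash
python3 -m jog '{"angular": [[0,0,10],[0,0,20],[0,0,31],[0,0,42],[0,0,52]], "travel": [[-4.5,-3.2,0],[-9.8,-7,0],[-15,-10.7,0],[-20.3,-14.4,0],[-25,-17.8,0]], "fingers": [0,0,0,0,0]}'; python3 -m jog '{"angular": [[0,0,10],[0,0,20],[0,0,27],[0,0,27]], "travel": [[0,0,0],[0,0,0],[0,0,0],[0,0,0]], "fingers": [0,0,0,0]}'
python3 - <<'E'
from h import *
M=camera_model("wrist");snap("wrist","w1.png");s=read_state();print(s);np.save("M1.npy",M,allow_pickle=True)
E
```

```text
clock: 0.72
eef_pos: [431.8, 313.9, 231.2]
tool_rot: [3.142, -0.0, 1.773]
force: [0.6, 1.0, 0.4]
width: 85.8
clock: 1.23
eef_pos: [430.8, 315.7, 231.0]
tool_rot: [-3.141, 0.001, 1.309]
force: [-0.3, 0.1, -0.4]
width: 85.2
{'clock': 1.275, 'qpos': array([-0.97435445,  0.49364725,  0.42826996,  1.84904853, -0.26345322,
        0.85543285, -0.67706692]), 'qd': array([ 0.00796527, -0.00393283, -0.01012521, -0.00213989,  0.00341639,
       -0.00127311,  0.00200841]), 'tau': array([-8.03298620e-02, -4.41219342e+01,  5.04007101e+00, -1.68063748e+01,
       -7.27077932e-03,  6.06212678e-03, -9.87406704e-02]), 'eef_pos': array([430.83001623, 315.69665742, 231.02841241]), 'tool_rot': array([-3.14132298e+00,  6.31482615e-04,  1.31060582e+00]), 'force': array([ 0.35998319, -0.22754647,  0.49646306]), 'torque': array([ 0.00667076,  0.02547926, -0.05027617]), 'width': 85.2926708953329}
```

View pics/w1.png

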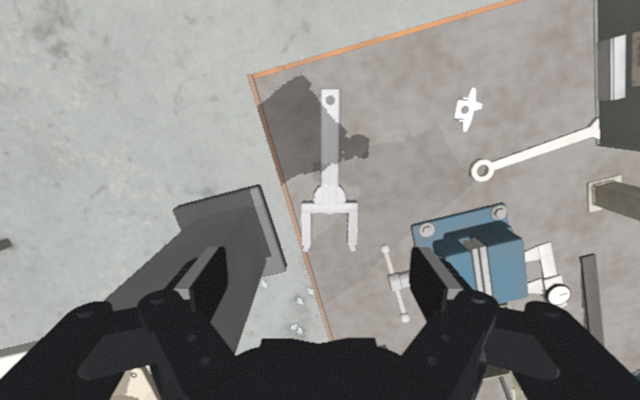

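The wrist view shows the spanner upright in the frame: handle-end middle about (331,90), prong-tip middle about (329.5,248).

```bash
python3 - <<'E'
from h import *
M=np.load("M1.npy",allow_pickle=True).item()
for z in(12,):
    a=px2w("wrist",(331,90),z,M);b=px2w("wrist",(329.5,248.5),z,M);t=px2w("wrist",(330,210),z,M)
    d=b-a;L=np.linalg.norm(d);d/=L;print("L",L,np.degrees(np.arctan2(d[1],d[0])),"orig",a+105*d*L/199,"throat from a",np.linalg.norm(t-a))
    o=a+105*d*L/199
s=read_state();print("toolx deg",np.degrees(s["tool_rot"][2]))
print(delta([o[0],o[1],60]))
E
```

```text
L 192.91315555542118 -104.89654108025589 orig [442.23723768 301.47530164  12.        ] throat from a 140.71318452823164
toolx deg 75.09218220431356
[-1.07000005  1.47280411 17.10312378]
```

```bash
python3 -m jog '{"angular": [[0,0,0],[0,0,0],[0,0,0],[0,0,0],[0,0,0]], "travel": [[-1.1,1.4,5],[-1.1,1.4,11],[-1.1,1.4,17],[-1.1,1.4,20],[-1.1,1.4,21]], "fingers": [0,0,0,0,0]}'; python3 -m jog '{"angular": [[0,0,0],[0,0,0]], "travel": [[0,0,0.9],[0,0,1.7]], "fingers": [0,0,0]}';python3 -m jog '{"angular": [[0,0,0],[0,0,0]], "travel": [[0,0,0.9],[0,0,1.7]], "fingers": [0,0]}'
```

```text
clock: 1.9
eef_pos: [440.7, 300.8, 19.5]
tool_rot: [-3.139, 0.002, 1.309]
force: [0.0, 0.1, 0.6]
width: 85.2
clock: 2.15
eef_pos: [442.6, 302.1, 5.0]
tool_rot: [3.14, -0.002, 1.309]
force: [0.5, 0.4, 0.0]
width: 85.7schema error: expected 2 entries
```

```bash
python3 -m jog '{"angular": [[0,0,0],[0,0,0],[0,0,0],[0,0,0],[0,0,0]], "travel": [[0,0,0.1],[0,0,0.1],[0,0,0.1],[0,0,0.1],[0,0,0.1]], "fingers": [0.5,1,1,1,1]}'; python3 -m jog '{"angular": [[0,0,0],[0,0,0],[0,0,0]], "travel": [[0,0,0],[0,0,0],[0,0,0]], "fingers": [1,1,1]}'; python3 -m jog '{"angular": [[0,0,0],[0,0,0],[0,0,0],[0,0,0],[0,0,0]], "travel": [[0,0,-1],[0,0,-4],[0,0,-8],[0,0,-10],[0,0,-10]], "fingers": [1,1,1,1,1]}'
```

```text
clock: 2.78
eef_pos: [441.9, 301.7, 3.9]
tool_rot: [3.141, -0.001, 1.308]
force: [-1.0, -0.7, 6.2]
width: 19.8
clock: 3.15
eef_pos: [441.9, 301.7, 3.9]
tool_rot: [3.141, -0.001, 1.308]
force: [-1.2, 0.1, 6.2]
width: 20.2
clock: 3.78
eef_pos: [442.5, 302.1, 104.8]
tool_rot: [3.14, -0.002, 1.308]
force: [-0.0, -0.9, -3.5]
width: 20.0
```

```bash
python3 -m jog '{"angular": [[0,0,0],[0,0,-7],[0,0,-14],[0,0,-21],[0,0,-27]], "travel": [[0,0,-4],[-5.5,1.3,-4],[-11,2.6,-4],[-17,4.1,-4],[-23,5.6,-4]], "fingers": [1,1,1,1,1]}'; python3 - <<'E'
from h import *
print(delta([435,-22,145]))
E
```

```text
clock: 4.4
eef_pos: [435.2, 63.1, 142.4]
tool_rot: [-3.14, 0.0, 1.784]
force: [0.6, -1.5, -3.1]
width: 19.7
[-8.30948367 -1.81476148 -0.2585048 ]
```

```bash
python3 -m jog '{"angular": [[0,0,-1],[0,0,-2],[0,0,-2],[0,0,-2],[0,0,-2]], "travel": [[-4,-0.9,0],[-7.3,-1.6,0],[-8.3,-1.8,0],[-8.3,-1.8,0],[-8.3,-1.8,0]], "fingers": [1,1,1,1,1]}'; python3 - <<'E'
from h import *
M=camera_model("wrist");snap("wrist","w2.png");s=read_state();print(s["eef_pos"],s["tool_rot"]);np.save("M2.npy",M,allow_pickle=True)
snap("top","t2.png")
E
```

```text
clock: 5.03
eef_pos: [435.5, -18.6, 143.0]
tool_rot: [-3.141, -0.001, 1.816]
force: [0.9, 0.5, -2.9]
width: 20.1
[435.57724559 -18.52369614 143.05474556] [-3.14121796e+00 -8.13294912e-04  1.81667852e+00]
```

View pics/w2.png

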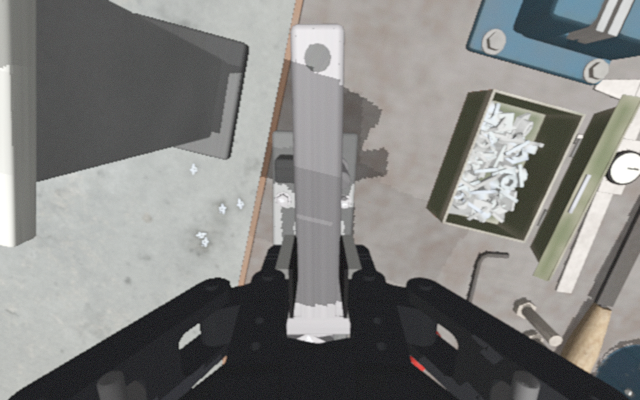

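The handle end is at (318,27), with the axis running straight down the frame. The nut is hidden under the hand, so I'll move past it, still holding the spanner, to bring it into view.

```bash
python3 -m jog '{"angular": [[0,0,0],[0,0,0],[0,0,0],[0,0,0],[0,0,0]], "travel": [[-6,-1.4,-1],[-12,-2.9,-1],[-18,-4.3,-1],[-23.6,-5.7,-1],[-23.6,-5.7,-1]], "fingers": [1,1,1,1,1]}';  python3 -m jog '{"angular": [[0,0,0],[0,0,0]], "travel": [[0,0,0],[0,0,0]], "fingers": [1,1]}';python3 - <<'E'
from h import *
M=camera_model("wrist");snap("wrist","w3.png");s=read_state();print(s["eef_pos"],s["tool_rot"]);np.save("M3.npy",M,allow_pickle=True)
E
```

```text
clock: 5.75
eef_pos: [436.8, -268.4, 153.4]
tool_rot: [3.141, 0.004, 1.807]
force: [0.1, 1.4, -2.7]
width: 20.0
clock: 6.0
eef_pos: [437.6, -260.6, 153.1]
tool_rot: [-3.141, -0.001, 1.817]
force: [0.6, -0.7, -2.5]
width: 19.7
[ 437.64663509 -260.83970076  153.20052643] [-3.14152995e+00 -1.09310295e-03  1.81737810e+00]
```

View pics/w3.png

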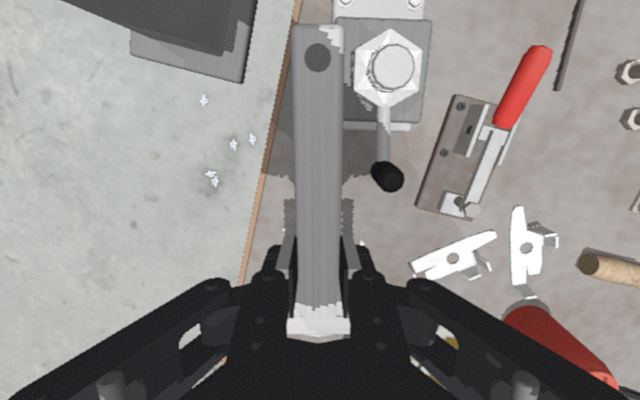

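The picture shows the screw end at about (393,66), the jam-nut hexagon at about (388,68), the knob top at (388,176) and the handle-end middle at (318,26). The pedestal's right edge runs (432,20)→(428,127).

```bash
python3 - <<'E'
from h import *
M=np.load("M3.npy",allow_pickle=True).item()
P=lambda u,v,z:px2w("wrist",(u,v),z,M)
n=P(393,66,85);n2=P(388,68,67);k=P(388.5,174,105)
print("screw",n,n2,"knob",k,np.linalg.norm((k-n)[:2]))
a=P(432,20,40);b=P(429,121,40);e=a-b;print("ped edge",a,b,np.degrees(np.arctan2(e[1],e[0])))
h=P(318,26,161.3);g=P(318,290,161.3);e=h-g;ang=np.degrees(np.arctan2(e[1],e[0]))
t=np.array([437.65,-260.84,153.2]);Rm=R.from_euler('xyz',[-3.14153,-.00109,1.81738])
print("handle end",h,"handle ang",ang,"in tool",Rm.inv().apply(h-t),Rm.inv().apply(g-t),"toolx",np.degrees(1.81738))
# stand-frame coords of pedestal edges
u=np.array([np.cos(np.radians(101.5)),np.sin(np.radians(101.5))]);x=np.array([u[1],-u[0]])
for q in(a,b,k):print((q-n)[:2]@x,(q-n)[:2]@u)
E
```

```text
screw [ 460.83733159 -154.37233439   85.        ] [ 461.29604422 -153.27700348   67.        ] knob [ 473.83423362 -218.91654403  105.        ] 65.8397635299704
ped edge [ 487.68821256 -109.18306377   40.        ] [ 510.33253692 -178.691747     40.        ] 108.04441373678691
handle end [ 413.34033825 -161.06449517  161.3       ] handle ang 104.11081753694732 in tool [102.70006491   0.77959942  -7.98811056] [-15.2556864    0.74379802  -8.11668013] toolx 104.12820377148554
35.32113314622403 38.928877987345885
43.6530634134108 -33.69895007033981
-0.13206036590429115 -65.83963108753099
```

```bash
python3 -m jog '{"angular": [[0,0,0],[0,0,0],[0,0,0],[0,0,0],[0,0,0]], "travel": [[6,1.3,0],[12,2.5,0],[18,3.8,0],[23,4.8,0],[23,4.8,0]], "fingers": [1,1,1,1,1]}'; python3 -m jog '{"angular": [[0,0,0],[0,0,0],[0,0,0]], "travel": [[0,0,3],[0,0,7],[0,0,7]], "fingers": [1,1,1]}';python3 - <<'E'
from h import *
s=read_state();print(s["eef_pos"],s["tool_rot"]);print(delta([428.3,-26.1,45]))
E
```

```text
clock: 6.68
eef_pos: [427.8, -22.1, 153.4]
tool_rot: [-3.142, -0.002, 1.826]
force: [-0.2, -0.9, -3.5]
width: 19.8
clock: 7.05
eef_pos: [426.4, -28.0, 81.7]
tool_rot: [-3.136, -0.002, 1.814]
force: [-0.8, -1.0, -2.4]
width: 20.0
[426.36320301 -28.04364444  81.69367106] [-3.13618792e+00 -1.50163465e-03  1.81447736e+00]
[0.13638165 0.25468286 3.66825313]
```

```bash
python3 -m jog '{"angular": [[0,0,0],[0,0,0],[0,0,0],[0,0,0],[0,0,0]], "travel": [[0,0.1,1.5],[0.1,0.1,2.8],[0.1,0.1,3.3],[0.1,0.1,3.3],[0.1,0.1,3.3]], "fingers": [1,1,1,1,1]}';python3 - <<'E'
from h import *
s=read_state();print(s["eef_pos"],s["tool_rot"],s["force"]);print(delta([428.3,-26.1,45]))
snap("side","s2.png");im=snap("top","t3.png")
a=cv2.imread("pics/side"+"0.png")
s2=cv2.imread("pics/s2.png")[180:270,240:360];t3=cv2.imread("pics/t3.png")[190:260,270:420]
cv2.imwrite("pics/c2.png",np.vstack([cv2.resize(s2,(440,330),interpolation=2),cv2.resize(t3,(440,205),interpolation=2)]))
E
```

```text
clock: 7.68
eef_pos: [429.8, -26.8, 51.3]
tool_rot: [3.14, 0.0, 1.815]
force: [0.6, -0.0, -3.0]
width: 19.7
[429.80046536 -26.77529651  51.26180166] [3.14002837e+00 2.93978140e-04 1.81479800e+00] [ 0.6331514  -0.04727703 -3.03942236]
[ 0.10196283 -0.13026699  0.62594721]
```

View pics/c2.png

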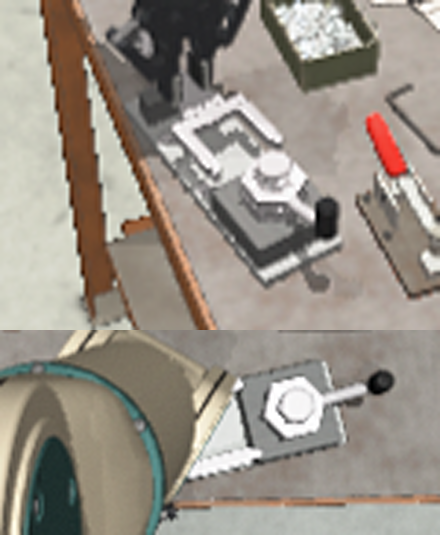

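The side crop shows the jaw facing the nut square on, prong tips at about (212,172) and (278,138), still slightly above the pedestal.

```bash
python3 -m jog '{"angular": [[0,0,0],[0,0,0],[0,0,0]], "travel": [[0.1,-0.1,0.4],[0.1,-0.1,0.6],[0.1,-0.1,0.6]], "fingers": [1,1,1]}';python3 - <<'E'
from h import *
a=px2w("side",(240+212/3.667,180+172/3.667),59);b=px2w("side",(240+278/3.667,180+138/3.667),59)
n=px2w("side",(240+274/3.667,180+160/3.667),85)
m=(a+b)/2;print(a,b,"mid",m,"screw(side)",n,"width",np.linalg.norm(a-b))
u=np.array([-.244,.970]);v=np.array([.970,.244])
print("prong mid rel screw: along",(m-n)[:2]@u,"lateral",(m-n)[:2]@v)
print(delta([428.3,-26.1,45]))
E
```

```text
clock: 8.15
eef_pos: [427.9, -26.2, 44.4]
tool_rot: [-3.142, -0.0, 1.814]
force: [-0.1, -0.4, -2.5]
width: 20.1
[ 419.02047692 -129.52464227   59.        ] [ 481.83042026 -113.4311959    59.        ] mid [ 450.42544859 -121.47791909   59.        ] screw(side) [ 461.60878659 -157.08535602   85.        ] width 64.83893890649345
prong mid rel screw: along 37.26794830157432 lateral -2.159623244545985
[ 0.00109665  0.04237355 -0.06468935]
```

```bash
python3 -m jog '{"angular": [[0,0,0],[0,0,0],[0,0,0],[0,0,0]], "travel": [[-0.6,0,0],[-1.2,0,0],[-1.8,0,0],[-1.8,0,0]], "fingers": [1,1,1,1]}';python3 -m jog '{"angular": [[0,0,0],[0,0,0],[0,0,0]], "travel": [[-0.5,0,0],[-1,0,0],[-1,0,0]], "fingers": [1,1,1]}'; python3 -c "
from h import *
s=read_state();print(s['force'],s['torque'],s['eef_pos'],delta([442.9,-84.3,45]))"
```

```text
clock: 8.65
eef_pos: [432.5, -44.5, 44.3]
tool_rot: [3.141, 0.001, 1.813]
force: [0.6, 0.9, -3.1]
width: 19.6
clock: 9.02
eef_pos: [434.8, -53.9, 44.3]
tool_rot: [3.141, 0.0, 1.813]
force: [0.4, 0.4, -2.2]
width: 20.1
[ 0.35712462  0.39038563 -2.20093431] [-0.01140214  0.01900154  0.05982686] [434.82455982 -53.89847061  44.32491174] [-3.14514551  0.05369517 -0.06626641]
```

```bash
python3 -m jog '{"angular": [[0,0,0],[0,0,0],[0,0,0],[0,0,0]], "travel": [[-0.6,0,0],[-1.2,0,0],[-1.8,0,0],[-1.8,0,0]], "fingers": [1,1,1,1]}'; python3 -m jog '{"angular": [[0,0,0],[0,0,0],[0,0,0],[0,0,0]], "travel": [[-0.4,0,0],[-0.8,0,0],[-1.1,0,0],[-1.1,0,0]], "fingers": [1,1,1,1]}'; python3 -c "
from h import *
s=read_state();print(s['force'],s['torque'],s['eef_pos'],delta([442.9,-84.3,45]))"
```

```text
clock: 9.52
eef_pos: [439.2, -71.6, 44.3]
tool_rot: [3.141, 0.001, 1.813]
force: [0.7, 0.5, -3.4]
width: 19.7
clock: 10.02
eef_pos: [441.7, -81.8, 44.3]
tool_rot: [3.142, 0.0, 1.814]
force: [0.1, 0.0, -2.5]
width: 20.0
[ 0.13197245  0.04926143 -2.50592872] [ 0.03770375  0.0104491  -0.03330526] [441.68262876 -81.80899391  44.2986764 ] [-0.27107506  0.05826739 -0.07009145]
```

```bash
for i in 1 2 3; do python3 -m jog '{"angular": [[0,0,0],[0,0,0]], "travel": [[-0.2,0,0],[-0.2,0,0]], "fingers": [1,1]}'; done
```

```text
clock: 10.28
eef_pos: [442.1, -83.6, 44.3]
tool_rot: [3.142, 0.0, 1.814]
force: [-0.5, 0.1, -3.9]
width: 19.9
clock: 10.52
eef_pos: [442.6, -85.6, 44.3]
tool_rot: [3.142, 0.0, 1.814]
force: [-0.2, 0.1, -2.6]
width: 20.1
clock: 10.78
eef_pos: [443.1, -87.4, 44.3]
tool_rot: [-3.142, -0.0, 1.814]
force: [-0.5, -0.3, -2.4]
width: 19.9
```

```bash
for i in 1 2 3; do python3 -m jog '{"angular": [[0,0,0],[0,0,0]], "travel": [[-0.15,0,0],[-0.15,0,0]], "fingers": [1,1]}'; done
```

```text
clock: 11.02
eef_pos: [443.1, -87.8, 44.2]
tool_rot: [-3.141, -0.002, 1.815]
force: [-0.5, 2.5, -2.4]
width: 19.9
clock: 11.28
eef_pos: [443.0, -88.0, 44.2]
tool_rot: [-3.14, -0.004, 1.816]
force: [-0.1, 7.5, -1.7]
width: 19.8
clock: 11.52
eef_pos: [442.9, -88.1, 44.1]
tool_rot: [-3.14, -0.006, 1.817]
force: [-0.7, 8.4, -0.4]
width: 19.7
```

```bash
python3 -m jog '{"angular": [[0,0,0],[0,0,0]], "travel": [[0.35,0,0.02],[0.35,0,0.02]], "fingers": [1,1]}'; python3 -m jog '{"angular": [[0,0,0],[0,0,0],[0,0,0],[0,0,0],[0,0,0]], "travel": [[0,0,0],[0,0,0],[0,0,0],[0,0,0],[0,0,0]], "fingers": [0.3,0,0,0,0]}'; python3 -m jog '{"angular": [[0,0,0],[0,0,0],[0,0,0],[0,0,0],[0,0,0]], "travel": [[0,0,-1],[0,0,-5],[0,0,-10],[0,0,-12],[0,0,-12]], "fingers": [0,0,0,0,0]}'; python3 - <<'E'
from h import *
M=camera_model("wrist");np.save("M4.npy",M,allow_pickle=True);snap("wrist","w4.png");snap("side","s4.png")
s=read_state();print(s["eef_pos"],s["force"])
w=cv2.imread("pics/w4.png");w=w[:250,180:480];c=cv2.imread("pics/s4.png")[180:270,240:360]
cv2.imwrite("pics/c4.png",np.hstack([cv2.resize(w,(400,333)),cv2.resize(c,(400,333),interpolation=2)]))
E
```

```text
clock: 11.78
eef_pos: [443.1, -87.8, 44.1]
tool_rot: [-3.141, -0.001, 1.815]
force: [-0.1, 3.7, -2.6]
width: 20.0
clock: 12.4
eef_pos: [443.4, -88.5, 44.1]
tool_rot: [3.142, 0.0, 1.814]
force: [0.8, -0.4, 0.6]
width: 85.3
clock: 13.02
eef_pos: [444.4, -88.3, 165.9]
tool_rot: [3.138, 0.001, 1.815]
force: [0.7, -0.2, -0.3]
width: 85.4
[443.02687145 -87.91792969 164.06153977] [-0.29780655 -0.13020561 -0.27272435]
```

View pics/c4.png

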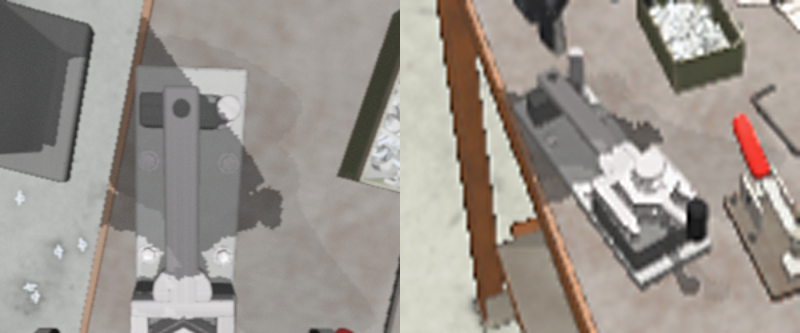

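The handle lies on the rest, left of the post with a gap, and the jaw is on the nut. Next I shut the fingers and go beside the knob, on its +x side.

```bash
python3 -m jog '{"angular": [[0,0,0],[0,0,1],[0,0,2.5],[0,0,2.5],[0,0,2.5]], "travel": [[-2,2,0],[-7,3.1,0],[-12,3.1,0],[-14.2,3.1,0],[-14.2,3.1,0]], "fingers": [1,1,1,1,1]}'; python3 -m jog '{"angular": [[0,0,0],[0,0,0],[0,0,0],[0,0,0]], "travel": [[0,0,0],[0,0,0],[0,0,0],[0,0,0]], "fingers": [1,1,1,1]}'; python3 - <<'E'
from h import *
M=camera_model("wrist");np.save("M5.npy",M,allow_pickle=True);snap("wrist","w5.png");snap("side","s5.png")
s=read_state();print(s["eef_pos"],s["tool_rot"],s["qpos"])
K=[475.2,-224.6,105];print("pred knob px wrist",w2px("wrist",K,M),"side",w2px("side",K))
w=cv2.imread("pics/w5.png");c=cv2.imread("pics/s5.png")[180:270,270:390]
cv2.imwrite("pics/c5.png",np.vstack([cv2.resize(w,(480,300)),cv2.resize(c,(480,300),interpolation=2)]))
E
```

```text
clock: 13.75
eef_pos: [506.6, -220.5, 162.8]
tool_rot: [-3.139, -0.0, 1.767]
force: [-0.3, -0.0, -0.6]
width: -0.1
clock: 14.25
eef_pos: [507.7, -218.1, 164.2]
tool_rot: [3.141, -0.0, 1.771]
force: [0.8, -1.1, 0.4]
width: 0.1
[ 507.67696333 -218.3865339   164.19517227] [ 3.14139811e+00 -5.34813526e-05  1.77081013e+00] [ 0.02635782  0.62976962  0.51275034  1.8708401  -0.43614276  0.75365159
  0.98093273]
pred knob px wrist [269.22631914 215.32454292] side [328.27546268 234.60418996]
```

View pics/c5.png

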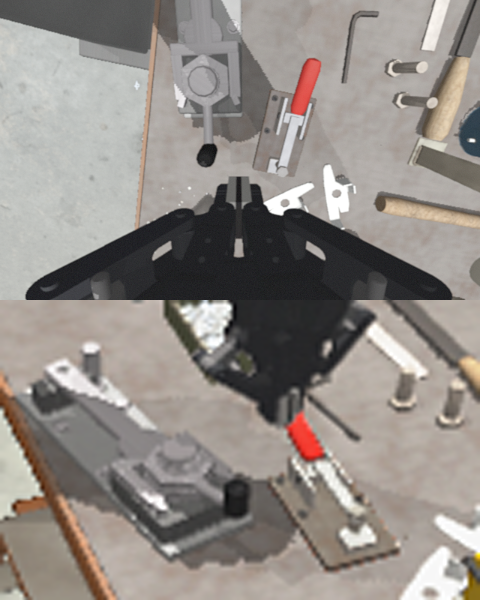

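The knob is at wrist (277,203), about 5 mm nearer than predicted, so I take it as about (477,-221). The shut fingers are clear on its +x side, and the clamp stays lower.

```bash
python3 -m jog '{"angular": [[0,0,0],[0,0,0],[0,0,0],[0,0,0]], "travel": [[0,0,3],[0,0,6.5],[0,0,8.5],[0,0,8.5]], "fingers": [1,1,1,1]}'; python3 -m jog '{"angular": [[0,0,0],[0,0,0],[0,0,0],[0,0,0]], "travel": [[-0.1,-0.3,0],[-0.1,-0.6,0],[-0.1,-0.9,0],[-0.1,-0.9,0]], "fingers": [1,1,1,1]}'
```

```text
clock: 14.85
eef_pos: [506.6, -218.2, 77.9]
tool_rot: [-3.139, -0.002, 1.77]
force: [0.1, -1.2, -0.1]
width: 0.0
clock: 15.35
eef_pos: [499.0, -221.6, 79.6]
tool_rot: [3.141, 0.0, 1.77]
force: [-0.3, 0.2, 0.6]
width: -0.1
```

```bash
python3 -m jog '{"angular": [[0,0,5],[0,0,10],[0,0,15],[0,0,20],[0,0,25]], "travel": [[-0.18,-0.64,0],[-0.30,-1.30,0],[-0.36,-1.96,0],[-0.36,-2.63,0],[-0.31,-3.3,0]], "fingers": [1,1,1,1,1]}'; python3 -m jog '{"angular": [[0,0,0],[0,0,0]], "travel": [[0,0,0],[0,0,0]], "fingers": [1,1]}'; python3 - <<'E'
from h import *
s=read_state();print(s["eef_pos"],s["force"],s["tool_rot"])
d=(np.array(s["eef_pos"])-[461.5,-155,0])[:2];print(np.linalg.norm(d),np.degrees(np.arctan2(d[1],d[0])))
snap("side","s6.png")
cv2.imwrite("pics/c6.png",cv2.resize(cv2.imread("pics/s6.png")[180:270,270:390],(480,360),interpolation=2))
E
```

```text
clock: 15.98
eef_pos: [467.5, -231.3, 79.4]
tool_rot: [3.141, 0.0, 1.331]
force: [0.7, -0.1, -0.1]
width: -0.3
clock: 16.23
eef_pos: [467.6, -230.8, 79.1]
tool_rot: [3.141, -0.0, 1.336]
force: [-0.2, 0.1, 0.3]
width: 0.4
[ 467.58770044 -230.83568591   79.12839812] [-0.20090879  0.12483552  0.32011195] [ 3.14140658e+00 -2.25254762e-04  1.33589351e+00]
76.079638235602 -85.41042988024647
```

View pics/c6.png

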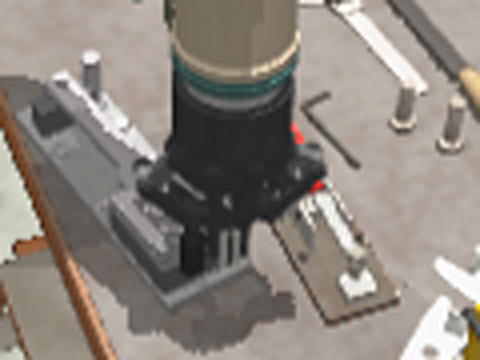

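The side crop shows the knob at (190,245), moved round to the left and touching the fingers. I carry on in small arcs.

```bash
for i in 1 2 3; do python3 -m jog '{"angular": [[0,0,2.5],[0,0,5]], "travel": [[-0.09,-0.32,0],[-0.18,-0.64,0]], "fingers": [1,1]}' | grep -E 'pos|force'; done
```

```text
eef_pos: [460.5, -231.2, 79.1]
force: [0.0, 0.1, -0.2]
eef_pos: [453.7, -230.9, 79.1]
force: [0.9, -0.0, 1.2]
eef_pos: [447.8, -230.2, 79.2]
force: [2.8, -0.0, 0.6]
```

```bash
for i in 1 2 3 4; do python3 -m jog '{"angular": [[0,0,1.3],[0,0,1.3]], "travel": [[-0.05,-0.16,0],[-0.05,-0.16,0]], "fingers": [1,1]}' | grep -E 'pos|force'; done
```

```text
eef_pos: [446.0, -229.8, 79.2]
force: [1.7, -0.5, -0.3]
eef_pos: [444.1, -229.4, 79.1]
force: [3.3, -0.2, 0.6]
eef_pos: [442.9, -229.1, 79.2]
force: [3.0, -0.3, -0.7]
eef_pos: [440.9, -228.6, 79.1]
force: [5.0, -0.5, -0.0]
```

```bash
for i in 1 2 3 4; do python3 -m jog '{"angular": [[0,0,1.3],[0,0,1.3]], "travel": [[-0.05,-0.16,0],[-0.05,-0.16,0]], "fingers": [1,1]}' | grep -E 'pos|rot|force'; done
```

```text
eef_pos: [439.1, -228.1, 79.1]
tool_rot: [3.142, 0.0, 0.958]
force: [3.4, -0.4, 0.4]
eef_pos: [438.2, -227.8, 79.2]
tool_rot: [3.14, 0.0, 0.935]
force: [4.1, -1.7, -0.6]
eef_pos: [437.4, -227.7, 79.4]
tool_rot: [3.139, -0.0, 0.913]
force: [6.0, -1.7, -1.1]
eef_pos: [436.5, -227.5, 79.5]
tool_rot: [3.137, -0.0, 0.89]
force: [7.3, -2.6, -1.8]
```

```bash
for i in 1 2 3; do python3 -m jog '{"angular": [[0,0,1],[0,0,1]], "travel": [[-0.03,-0.16,0],[-0.03,-0.16,0]], "fingers": [1,1]}' | grep -E 'pos|rot|force'; done
```

```text
eef_pos: [435.3, -227.1, 79.6]
tool_rot: [3.137, -0.0, 0.872]
force: [8.6, -2.7, -2.2]
eef_pos: [434.0, -226.5, 79.7]
tool_rot: [3.136, 0.0, 0.855]
force: [8.4, -2.7, -1.0]
eef_pos: [432.8, -226.0, 79.7]
tool_rot: [3.135, 0.0, 0.837]
force: [8.9, -3.1, -1.4]
```

Seated at about 9.3 N. I continue toward 15 N.

```bash
for i in 1 2 3 4 5; do python3 -m jog '{"angular": [[0,0,1.3],[0,0,1.3]], "travel": [[-0.04,-0.18,0],[-0.04,-0.18,0]], "fingers": [1,1]}' | grep -E 'pos|rot|force'; done
```

```text
eef_pos: [431.3, -225.4, 79.8]
tool_rot: [3.135, 0.0, 0.814]
force: [8.8, -4.1, -1.4]
eef_pos: [429.8, -224.7, 79.9]
tool_rot: [3.134, 0.0, 0.792]
force: [9.5, -4.9, -1.2]
eef_pos: [428.4, -224.0, 79.9]
tool_rot: [3.134, 0.0, 0.769]
force: [8.7, -5.1, -1.5]
eef_pos: [427.0, -223.3, 79.9]
tool_rot: [3.133, 0.0, 0.746]
force: [8.9, -5.5, -2.1]
eef_pos: [425.6, -222.6, 80.0]
tool_rot: [3.133, 0.0, 0.723]
force: [9.2, -6.3, -2.2]
```

```bash
python3 - <<'E'
from h import *
s=read_state();print(s["qpos"],s["force"],s["torque"])
snap("side","s7.png")
cv2.imwrite("pics/c7.png",cv2.resize(cv2.imread("pics/s7.png")[170:280,240:390],(600,440),interpolation=2))
E
```

```text
[ 0.00724185  0.74057568  0.63634286  2.13039294 -0.87841173  0.54333908
  0.45641177] [ 9.23973289 -6.29233102 -2.21795661] [-1.24024528 -1.9446236  -0.06164496]
```

View pics/c7.png

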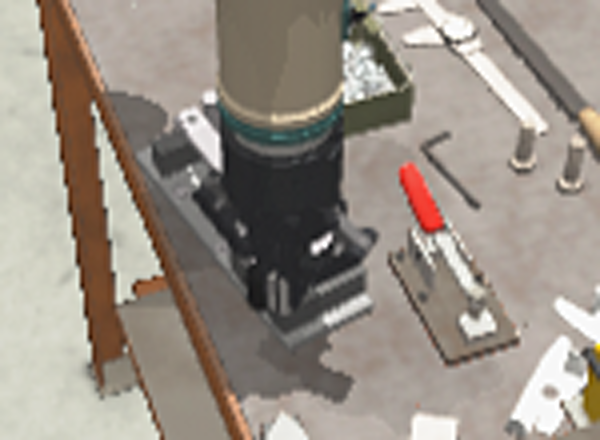

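The crop shows the handle end lying against the post at (215,100), and the stand and clamp undisturbed. The push is about 11.4 N, so I go on.

```bash
for i in 1 2 3 4 5 6; do python3 -m jog '{"angular": [[0,0,1.3],[0,0,1.3]], "travel": [[-0.04,-0.18,0],[-0.04,-0.18,0]], "fingers": [1,1]}' | grep -E 'pos|force'; done
```

```text
eef_pos: [424.2, -221.8, 80.1]
force: [8.9, -6.4, -1.1]
eef_pos: [422.8, -221.0, 80.1]
force: [9.7, -6.8, -2.2]
eef_pos: [421.5, -220.2, 80.2]
force: [10.2, -7.8, -2.0]
eef_pos: [420.1, -219.4, 80.2]
force: [10.0, -8.5, -2.2]
eef_pos: [418.8, -218.5, 80.3]
force: [9.1, -9.3, -2.8]
eef_pos: [417.5, -217.6, 80.3]
force: [8.8, -9.3, -3.0]
```

```bash
for i in 1 2 3 4; do python3 -m jog '{"angular": [[0,0,1.3],[0,0,1.3]], "travel": [[-0.03,-0.18,0],[-0.03,-0.18,0]], "fingers": [1,1]}' | grep -E 'pos|force'; done; python3 -m jog '{"angular": [[0,0,0],[0,0,0],[0,0,0]], "travel": [[0,0,0],[0,0,0],[0,0,0]], "fingers": [1,1,1]}'
```

```text
eef_pos: [416.3, -216.6, 80.4]
force: [10.0, -10.1, -2.7]
eef_pos: [415.0, -215.7, 80.5]
force: [9.9, -11.5, -1.4]
eef_pos: [413.8, -214.7, 80.5]
force: [9.3, -11.4, -2.6]
eef_pos: [412.6, -213.7, 80.6]
force: [9.0, -12.2, -2.0]
clock: 23.95
eef_pos: [412.6, -213.7, 80.6]
tool_rot: [3.126, 0.0, 0.494]
force: [8.6, -12.7, -1.4]
width: 0.1
```

```bash
python3 -m jog '{"angular": [[0,0,0],[0,0,0],[0,0,0],[0,0,0]], "travel": [[0,0.5,0],[0,1.2,0],[-0.5,2.5,0],[-0.5,3,0]], "fingers": [1,1,1,1]}'; python3 -m jog '{"angular": [[0,0,0],[0,0,0],[0,0,0],[0,0,0],[0,0,0]], "travel": [[0,0,-4],[0,0,-10],[0,0,-15],[-5,2,-18],[-8,4,-18]], "fingers": [1,1,1,1,1]}'; python3 -m jog '{"angular": [[0,0,0],[0,0,0],[0,0,0],[0,0,0],[0,0,0]], "travel": [[-4,2,0],[-8,4,0],[-10,5,0],[-10,5,0],[-10,5,0]], "fingers": [1,1,1,1,1]}'; python3 - <<'E'
from h import *
snap("side","s8.png");snap("top","t8.png")
a=cv2.imread("pics/s8.png")[180:270,240:360];b=cv2.imread("pics/t8.png")[175:265,285:460]
cv2.imwrite("pics/c8.png",np.vstack([cv2.resize(a,(400,300),interpolation=2),cv2.resize(b,(560,288),interpolation=2)[:,:400]]))
E
```

```text
clock: 24.45
eef_pos: [417.7, -236.0, 78.9]
tool_rot: [-3.14, 0.001, 0.496]
force: [-1.2, 0.9, 0.0]
width: 0.3
clock: 25.08
eef_pos: [366.7, -310.2, 261.2]
tool_rot: [3.139, -0.002, 0.498]
force: [0.2, -0.8, -0.9]
width: 0.1
clock: 25.7
eef_pos: [304.2, -399.1, 258.6]
tool_rot: [-3.14, -0.001, 0.499]
force: [0.2, 0.3, -0.4]
width: 0.1
```

View pics/c8.png

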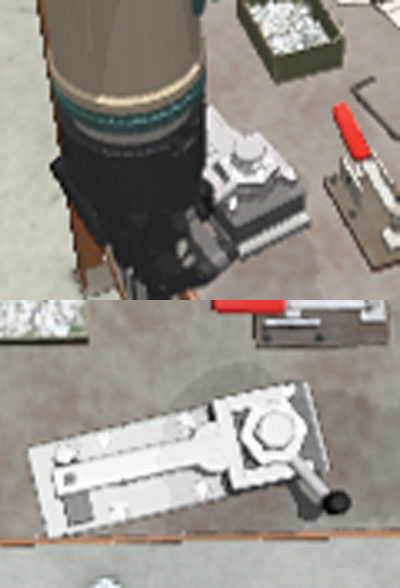

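The top crop shows the jaw still home on the nut and the handle on the rest beside the post at (65,455). The knob is at (335,500), swung well round, and the robot is clear.

```bash
python3 -c "
from cell import *
s=read_state();print(s['clock'],s['force']);print(finish_job())"
```

```text
25.8 [-0.27321048 -0.75692957 -0.48652878]
the job is handed in; nothing more can be done
None
```

I handed the job in at 25.8 s; no verdict is reported, so what follows is from my own readings and pictures.

- **Spanner:** I slid it onto the lower nut until it touched the throat, backed off to take the push off, and let go with its handle on the rest. The last top picture shows it still home, with the handle beside the stop post.
- **Jam nut:** I pushed the knob clockwise with shut fingers, turning the tool about 73° in all. It began to slip at about 9 N (the seat), and I stopped at about 15 N. The highest reading was about 15.4 N, well under 25 N.
- **Clearance:** The arm was clear of everything when I handed in.

**What I could not confirm:**
- The force on the stop post and the lower nut's exact angle were only judged from pictures.
- The knob and screw positions disagreed by up to 5 mm between views, which did not matter for the push.
- I never located the latch plate. I did not check the latch plate or gauge block at the end, but I planned no contact with either and felt no unexpected force.

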